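# Make the inlay kit tray ready

## Task

Make the kit tray ready for the inlay carver. First clamp it: turn its black hold-down knob clockwise until the tip of the steel spring pointer stands on the long set mark and let go. Then lay the three hand tools flat in the tray's three bays in their order of use, starting at the knob end: marking knife, then chisel, then round file, one to a bay, every handle towards the robot's side of the tray; lay them down rather than drop them, and leave the glue jar, the mallet and the sanding block where they are.

Things in the scene. Friction and masses are not known exactly. Their poses are not given: they have to be found in the camera images.
- tray: Fixed wooden tray, base 260 (x) by 300 (y) by 10 mm, origin under its centre. -x side faces the robot; +y end carries knob and pointer. Three bays side by side along y, parted only at their ends by dark dividers (6 mm thick, tops at 32 mm height, local x -122 to -86 and 72 to 122 mm), open floor between. Rims 24 mm high at front and back, inner faces at x -122 and 122 mm.
- bay1 (a point): Point on the tray floor (10 mm over the bench) on the centre line of the bay nearest the knob, for the marking knife, 30 mm to the robot's side of the tray's middle: a tool with its origin over it fits the bay. Axes as the tray: bays run along x, 59 mm clear between dividers, centre lines 65 mm apart.
- bay2 (a point): The same point of the middle bay (for the chisel).
- bay3 (a point): The same point of the bay farthest from the knob (for the round file).
- knob (a joint): Hold-down knob angle, rad, 0 to 2.5, grows clockwise seen from above; stays where it is left (about 0.05 N m friction). It swings the pointer by 0.18 rad per rad of knob, towards the bays. The pointer is on the mark at 1.7, and each rad moves its tip 13.5 mm.
- knob_grip (a point): Point on the knob's vertical axis at the height to grip, 47 mm over the bench. Upright black bar 14 mm thick, 42 mm long, top at 54 mm height, on a round foot disc 44 mm across whose top is at 24 mm. The x axis runs along the bar and turns with the knob; the bar lies along the tray's x at knob angle 0.
- leaf_tip (a point): Tip of the flat steel spring pointer (75 mm long, 9 mm wide, pivoted near the knob, 17 mm over the bench), which swings level over the aluminium scale plate at the tray's far side when the knob is turned.
- mark (a point): Point over the middle of the set mark at the pointer's height: the one long black line (20 mm by 3 mm, along the tray's x) on the scale plate; the others are short ticks. Axes as the tray; the tip must come to it along y.
- knife_mid (a point): Marking knife: dark wooden handle with a brass collar and a short pointed blade 14 mm wide; 131 mm long in all, 60 g. Origin: mid-handle grip point, half-way up, 10 mm over what it lies on; x from handle to blade, z up. Handle 20 mm wide and high, 90 mm long. The handle reaches from 50 mm behind to 40 mm ahead of it.
- knife_tip (a point): Point of the marking knife, 80 mm ahead of its origin.
- chisel_mid (a point): Chisel: dark wooden handle with a brass collar and a broad flat blade 26 mm wide with a square end; 170 mm long in all, 100 g. Origin: mid-handle grip point, half-way up, 10 mm over what it lies on; x from handle to blade, z up. Handle 20 mm wide and high, 90 mm long. The handle reaches from 60 mm behind to 30 mm ahead of it.
- chisel_tip (a point): Middle of the chisel's cutting edge, 110 mm ahead of its origin.
- file_mid (a point): Round file: dark wooden handle with a brass collar and a long thin dark round rod 9 mm across; 180 mm long in all, 80 g. Origin: mid-handle grip point, half-way up, 10 mm over what it lies on; x from handle to blade, z up. Handle 20 mm wide and high, 90 mm long. The handle reaches from 55 mm behind to 35 mm ahead of it.
- file_tip (a point): End of the file's rod, 125 mm ahead of its origin.
- glue_mid (a point): Bystander: closed glue jar, 64 mm across, 80 mm high; its middle.
- mallet_mid (a point): Bystander: wooden mallet lying on the bench, head 55 by 100 by 60 mm with a 150 mm handle; the middle of its head.
- sander_mid (a point): Bystander: cork sanding block 110 by 65 by 30 mm; its middle.
Things that resemble listed ones, but are neither listed nor needed, are in the scene too. Leave any pink or red look-alike of the part that bears file_mid alone.

How it is judged:
On the way, in this order (a step that is already met when the one before it is completed fails the run):
1. pointer on the set mark while all three tools are still out of the tray (y of leaf_tip in the frame of mark between -0.003 and 0.003 m and horizontal distance between each of knife_mid, chisel_mid, file_mid and bay1 above 0.05 m and horizontal distance between each of knife_mid, chisel_mid, file_mid and bay2 above 0.05 m and horizontal distance between each of knife_mid, chisel_mid, file_mid and bay3 above 0.05 m and contact force between the fingers and knob below 0.1 N), for 0.2 s.
2. all three tools lie in their bays (y of knife_mid in the frame of bay1 between -0.023 and 0.023 m and y of knife_tip in the frame of bay1 between -0.028 and 0.028 m and x of knife_mid in the frame of bay1 between -0.06 and 0.08 m and x of knife_tip in the frame of bay1 above 0.03 m and z of knife_mid in the frame of bay1 between 0.004 and 0.016 m and angle between each of knife_mid, chisel_mid, file_mid's own z axis and vertical below 0.12 rad and y of chisel_mid in the frame of bay2 between -0.023 and 0.023 m and y of chisel_tip in the frame of bay2 between -0.028 and 0.028 m and x of chisel_mid in the frame of bay2 between -0.06 and 0.08 m and x of chisel_tip in the frame of bay2 above 0.03 m and z of chisel_mid in the frame of bay2 between 0.004 and 0.016 m and y of file_mid in the frame of bay3 between -0.023 and 0.023 m and y of file_tip in the frame of bay3 between -0.028 and 0.028 m and x of file_mid in the frame of bay3 between -0.06 and 0.08 m and x of file_tip in the frame of bay3 above 0.03 m and z of file_mid in the frame of bay3 between 0.004 and 0.016 m), for 0.2 s.
At the end, for the whole second after the job is handed in: Pointer tip within 3 mm of the mark; knife, chisel and file at rest flat on the tray floor (tilt under 0.12 rad), in that order from the knob, each between its bay's dividers (origin within 23 mm, tip within 28 mm of the centre line, origin -60 to 80 mm along x from the bay point), blades to +x (all of step 2 and y of leaf_tip in the frame of mark between -0.003 and 0.003 m and linear speed of each of knife, chisel, file below 0.02 m/s); the robot touches nothing.
It fails at once if the glue jar is moved more than 30 mm (distance of glue_mid from where it was at the start of the episode above 0.03 m).
It fails at once if the mallet is moved more than 30 mm (distance of mallet_mid from where it was at the start of the episode above 0.03 m).
It fails at once if the sanding block is moved more than 30 mm (distance of sander_mid from where it was at the start of the episode above 0.03 m).
It fails at once if a tool is dropped (falls free at more than 0.8 m/s, a drop of over 30 mm) ((linear speed of knife above 0.8 m/s and contact force between the fingers and knife below 0.05 N) or (linear speed of chisel above 0.8 m/s and contact force between the fingers and chisel below 0.05 N) or (linear speed of file above 0.8 m/s and contact force between the fingers and file below 0.05 N)).
It also fails if it takes over 72 s, if anything falls off the work surface, if the arm or the gripper's body presses on something with over 40 N, if the wrist force passes 120 N, or if a joint passes its speed limit or range.

## Robot

A 6-joint arm with a two-finger parallel gripper is mounted at the origin on the work surface. World frame = base frame: x ahead of the robot, y to its left, z up, the work surface at z = 0. Lengths are in m, angles in rad, forces in N, time in s.
With the tool pointing down it reaches from about 0.3 to 0.775 m from the base axis. Payload 14.6 kg.
Tool frame: the origin (TCP) lies between the finger pads; the fingertips stand 14 mm ahead of it and the grasp point (between the pads) lies 5 mm behind it (finger_overhang is the distance from the TCP to the fingertips, in m); y points along the fingers, x is the direction in which the jaws open and shut, and the axes are right-handed (so a half turn about y gives the same grasp; the last joint's range is limited). The gripper opens to 85 mm and grips with 20 to 120 N. Pads are 22 mm wide; open, the fingers measure 114 mm over their backs; the gripper's body (76 mm by 85 mm) begins 54 mm behind the grasp point. The pads swing forward as they close: fully open they stand 13 mm farther back than shut.
Start: joints at [-1.385, 0.3, 1.521, -0, 1.321, -0.067], TCP at [0.138, -0.533, 0.245] pointing down, gripper open.
Joint ranges: [-3.03, 3.03], [-0.79, 2.21], [0.23, 2.52], [-1.04, 4.18], [0, 3.07], [-2.55, 2.55]. Speed limits (rad/s): [2.22, 2.22, 2.57, 3.14, 3.14, 3.14].

## Interface

Orientations are given as a 3x3 rotation matrix whose columns are the frame's x, y, z axes.
In Python, from cell import * gives the robot as it stands. The module is installed in compiled form; this text tells all that it offers.
- The arm moves only by the shell command python3 -m pendant 'ROWS'. ROWS is JSON, a list of rows, each a list of 7 numbers: the shift along the tool's x, y, z in units of 50 cm (1.0 is 50 cm), then the turn, a rotation vector about the tool's x, y, z in units of 30 degrees (1.0 is 30 degrees), then the closure in counts, from 0 (fully open) to 255 (shut). A call has 1 to 5 rows; each row is the pose to reach, as a shift and turn from the pose measured when the call began, along the tool's axes at that moment; what a row does not reach only later rows make up. A row lasts 1/8 s, in which the tool goes at most 62.5 mm and 10.7 degrees, less where a joint would pass 70% of its speed; a pose out of reach is approached as far as the arm can. A call with a number of a shift or a turn outside -1 to 1 is refused whole. A call with a gripper value outside its range is refused whole. The fingers move at their own pace and stop on an object; the grip force is fixed at half the most. Time passes only in rows, so rows that repeat a pose let the fingers close. It gives the time, the measured TCP pose, the force and the opening at its end, in the units of the state.
- state(): the state, without advancing time (a new reading comes with each control period).
- get_image(name): name is "side" or "top"; returns a dict with "frame" (480x640x3 uint8, red, green, blue), "vfov" (degrees; the focal length in pixels is half the picture's height over the tangent of half this angle, whatever the lens; pixels are square), "cx", "cy" (the principal point, pixels), "rvec" (rotation vector, rad) and "tvec" (3), from world to camera coordinates, as OpenCV has them. Camera axes: x right, y down, z forward; pixel columns grow to the right and rows downward; lengths in m; the calibration is good to about 2 mm. A picture is of the moment at which its call begins. There is no depth.
- sign_off(): hands the job in, once; it reports no verdict.
The state is a dict: "clock": time; "joints": joint angles; "joint_vel": joint speeds; "tau": joint torques, N m; "ee_pos": TCP position; "orientation": TCP orientation; "contact_force": force on the tool from outside, world axes, zero at the start; "moment": the same for the moment, N m; "grip_width": opening from 0.0 (shut) to 1.0 (fully open).
Only numpy, scipy, OpenCV 4.12 (cv2) and the standard library are available. Lean on these libraries where they do the work, as an engineer would, in place of code of your own. Each camera call takes 0.05 s, during which the arm holds its last target. There are 200 camera calls.

## Working session

There is one attempt and no reset: what is moved stays moved. The work goes in short steps, Python scripts to look and compute and a shell command to move; the robot and the scene stay as the last step left them, time stands still between calls to the robot, and variables do not carry over. Pictures are saved under pics/ and viewed, about 8 in all and at most 12, crops included, and the job is handed in when it is done.

```bash
mkdir -p pics
cat > h.py <<'E'
from cell import *
import numpy as np, cv2
def snap(n,f):
    d=get_image(n); cv2.imwrite('pics/'+f+'.png',d['frame'][:,:,::-1]); 
    np.savez('pics/'+f+'.npz',**{k:np.array(v) for k,v in d.items()}); return d
def load(f): return np.load('pics/'+f+'.npz')
def cam(d):
    F=240/np.tan(np.radians(float(d['vfov']))/2); K=np.array([[F,0,float(d['cx'])],[0,F,float(d['cy'])],[0,0,1]])
    R=cv2.Rodrigues(np.array(d['rvec'],float))[0]; return K,R,np.array(d['tvec'],float).ravel()
def pt(d,u,v,z):
    K,R,t=cam(d); r=R.T@np.linalg.inv(K)@[u,v,1]; c=-R.T@t; return (c+r*(z-c[2])/r[2])
def px(d,p):
    K,R,t=cam(d); q=K@(R@np.array(p)+t); return q[:2]/q[2]
def crop(f,x0,y0,x1,y1,s):
    im=cv2.imread('pics/'+f+'.png')[y0:y1,x0:x1]; cv2.imwrite('pics/'+f+'_c%d_%d.png'%(x0,y0),cv2.resize(im,None,fx=s,fy=s,interpolation=cv2.INTER_CUBIC))
E
python3 - <<'E'
from h import *
for n in('top','side'):
    d=snap(n,n+'0'); print(n,d['vfov'],d['cx'],d['cy'],-cam(d)[1].T@cam(d)[2], cam(d)[1].tolist())
print(state())
E
```

```text
top 57.74498417876839 320.6231329533072 237.46675501364544 [0.42546756 0.03552416 1.06627622] [[-0.01790772439244681, -0.9998364002697915, -0.0025467827998112424], [-0.9873634869094408, 0.018085348635141996, -0.1574365423997106], [0.15745684527868162, -0.00030472986497115384, -0.9875258219482642]]
side 45.349837397913625 313.08173675271325 233.7541416145799 [0.14611069 0.94403553 0.97434662] [[-0.9059427738336333, -0.42308580876642393, -0.016312233417999755], [-0.26982645338430017, 0.6066046708190771, -0.7478131172923682], [0.32628419451863194, -0.6730744176990685, -0.6637088613589452]]
{'clock': 0.1, 'joints': array([-1.38463496e+00,  3.00445675e-01,  1.52149166e+00, -5.59790615e-06,
        1.32063770e+00, -6.66244919e-02]), 'joint_vel': array([-0.00035334, -0.00056262, -0.00214106, -0.00016322, -0.00053903,
       -0.00132084]), 'tau': array([ 1.84209479e-03, -5.44367874e+01, -3.62367725e+01, -4.46948206e-05,
        3.03225366e-03, -2.78041803e-06]), 'ee_pos': array([ 0.13750772, -0.53235829,  0.24477307]), 'orientation': array([[ 2.50103502e-01, -1.87157280e-04,  9.68219089e-01],
       [-9.68218610e-01,  9.64405834e-04,  2.50103565e-01],
       [-9.80564840e-04, -9.99999517e-01,  5.99921148e-05]]), 'contact_force': array([ 0.57492425, -0.17618404, -0.85101774]), 'moment': array([-0.00880747, -0.00190225, -0.00975609]), 'grip_width': 1.0041902492640211}
```

View pics/top0.png

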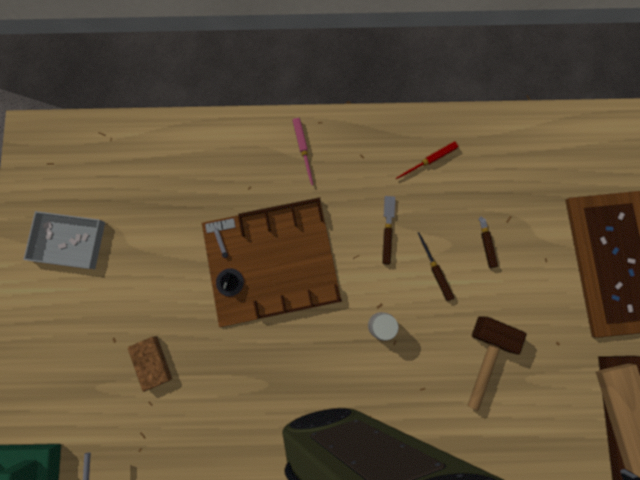

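View pics/side0.png

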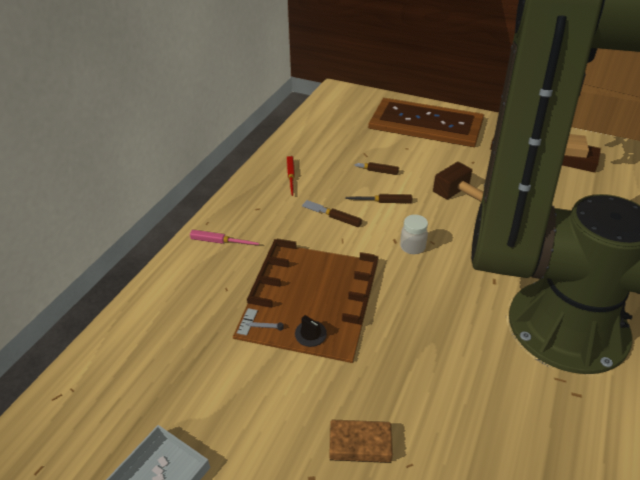

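The top view shows the tray centred near (272,262), with the knob at (230,283) and the pointer at (222,240). The file is at (437,267), the chisel at (389,230), the knife at (488,245), and pink and red look-alikes lie behind. I'll enlarge the tray and the tools.

Run:
```python
from h import *
crop('top0',195,190,355,335,5)
crop('top0',370,185,510,310,5)
```

```text
(no output)
```

View pics/top0_c195_190.png

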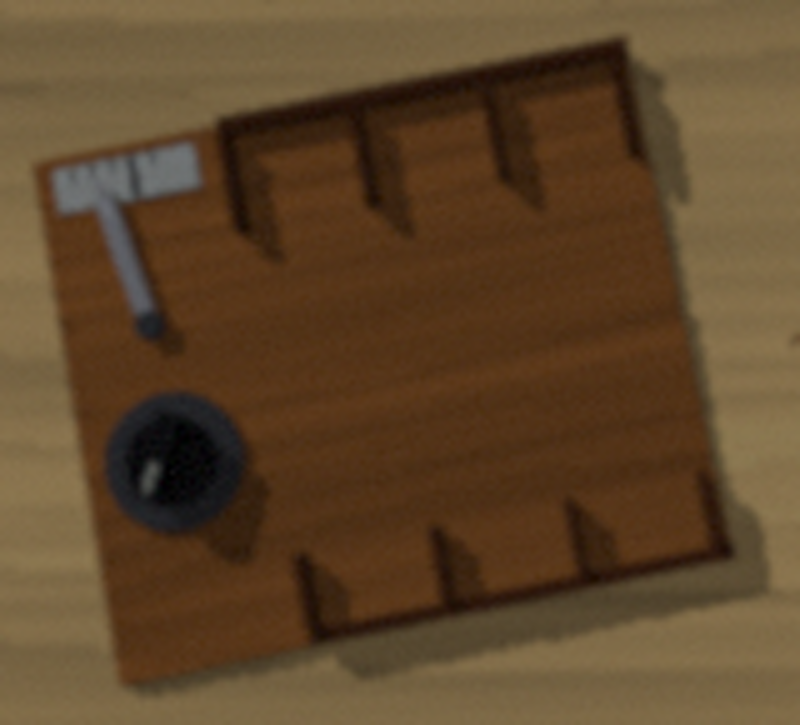

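View pics/top0_c370_185.png

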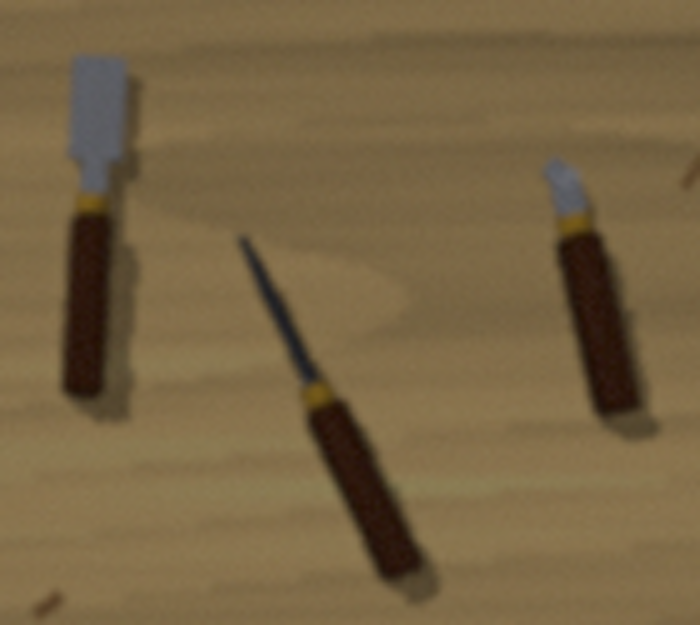

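The tray crop shows base corners at (37,163) and (125,685), the mark at about (137,175), the pointer tip at about (103,200) and the knob disc at (176,462). In the tools crop, the butt and tip points are: chisel (83,395) to (98,60), file (402,572) to (243,238), knife (618,410) to (553,162).

Run:
```python
from h import *
d=load('top0')
def q(X,Y,z,x0=195,y0=190): return pt(d,x0+(X+.5)/5-.5,y0+(Y+.5)/5-.5,z)
A=q(37,163,.01);B=q(125,685,.01);C=q(730,553,.024);D=q(625,42,.032)
print('corners',A,B,C,D, np.linalg.norm(A-B),np.linalg.norm((B-C)[:2]),np.linalg.norm((D-A)[:2]))
for n,z in(('AB',(A,B)),('BC',(C,B)),('DC',(C,D)),('DA',(D,A))):
    v=z[1]-z[0];print(n,np.degrees(np.arctan2(v[1],v[0])))
P=lambda X,Y,z:q(X,Y,z,370,185)
for n,b,t,L,o in(('chisel',(83,395),(98,60),.17,.06),('file',(402,572),(243,238),.18,.055),('knife',(618,410),(553,162),.131,.05)):
    b=P(*b,.01);t=P(*t,.008);v=(t-b)[:2];l=np.linalg.norm(v);v/=l
    print(n,'len',l,L,'yaw',np.degrees(np.arctan2(v[1],v[0])),'origin',b[:2]+v*o,'from tip',t[:2]-v*(L-o))
k=q(176,462,.024);tip=q(102,190,.017);m=q(137,175,.011);print('knob',k,'tip',tip,'mark',m)
for n,u in(('glue',(384,325)),('mallet',(499,335)),('sander',(150,363))): print(n,pt(d,*u,.05))
im=cv2.imread('pics/top0.png')[265:300,212:250];im2=cv2.imread('pics/side0.png')[305:355,235:335]
g=lambda i,s:cv2.resize(np.clip(255*(i/255.)**.45,0,255).astype(np.uint8),None,fx=s,fy=s,interpolation=cv2.INTER_CUBIC)
a=g(im,11);b=g(im2,8);o=np.zeros((a.shape[0]+b.shape[0],800,3),np.uint8);
o=np.zeros((400,1220,3),np.uint8);o[:385,:418]=a;o[:400,420:]=b;cv2.imwrite('pics/knob.png',cv2.resize(o,(800,262)))
```

```text
corners [0.63748471 0.32782411 0.01      ] [0.38340633 0.27955867 0.01      ] [ 0.44024619 -0.00944159  0.024     ] [0.68798724 0.03595525 0.032     ] 0.25862207500020157 0.29453679118498877 0.29620590565978083
AB -169.24409041318057
BC 101.12677537379815
DC 10.383856002080114
DA 99.81677758136631
chisel len 0.1685119429917125 0.17 yaw -5.03158609955354 origin [ 0.58635211 -0.12844821] from tip [ 0.58486979 -0.1283177 ]
file len 0.17757083980782054 0.18 yaw 22.23718460309295 origin [ 0.48949163 -0.25195495] from tip [ 0.48724314 -0.25287424]
knife len 0.12561228895866666 0.131 yaw 9.857267357900337 origin [ 0.56382251 -0.37408949] from tip [ 0.55851434 -0.37501183]
knob [0.48798813 0.25391115 0.024     ] tip [0.62200309 0.29366199 0.017     ] mark [0.63033871 0.27800547 0.011     ]
glue [ 0.38189006 -0.10627091  0.05      ]
mallet [ 0.35485914 -0.36748145  0.05      ]
sander [0.30699982 0.42635869 0.05      ]
```

View pics/knob.png

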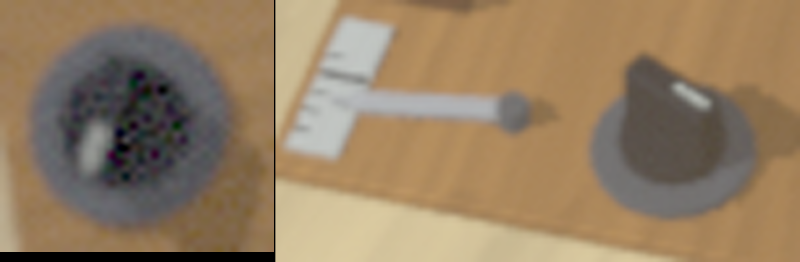

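```bash
cat >> h.py <<'E'
from scipy.spatial.transform import Rotation as Ro
def go(x,y,z,jaw,q=None):
    s=state(); R=s['orientation']; best=None
    for j in(jaw,jaw+180):
        a=np.radians(j); X=np.array([np.cos(a),np.sin(a),0]); Y=np.array([0,0,-1.]); Rd=np.c_[X,Y,np.cross(X,Y)]
        w=Ro.from_matrix(R.T@Rd).as_rotvec(degrees=True)/30
        if best is None or np.linalg.norm(w)<np.linalg.norm(best): best=w
    d=np.array([x,y,z])-s['ee_pos']
    print('shift',np.round(R.T@d/.5,4),'turn',np.round(best,3),'mm',np.round(d*1000,1),'t',s['clock'],'j6',round(s['joints'][5],2),'w',round(s['grip_width'],3),'F',np.round(s['contact_force'],1))
T=lambda x,y,c=np.array([.5374,.157]),a=np.radians(10.4): c+np.array([[np.cos(a),-np.sin(a)],[np.sin(a),np.cos(a)]])@[x,y]
def loc(p,c=np.array([.5374,.157]),a=np.radians(10.4)): return np.array([[np.cos(a),np.sin(a)],[-np.sin(a),np.cos(a)]])@(np.array(p)[:2]-c)
E
python3 - <<'E'
from h import *
d=load('top0');s=load('side0')
f=lambda X,Y:(235+(X-275.4)/5.246,305+Y/5.24)
a=pt(s,*f(641,60),.054);b=pt(s,*f(722,113),.054);print('bar',a,b,(a+b)/2,np.degrees(np.arctan2(*(a-b)[1::-1])))
a=pt(s,*f(675,85),.0545);b=pt(s,*f(708,107),.0545);print('stripe',a,b,np.degrees(np.arctan2(*(a-b)[1::-1])))
print('disc side',pt(s,*f(672,153),.02))
q=lambda X,Y,z:pt(d,195+(X+.5)/5-.5,190+(Y+.5)/5-.5,z)
a=q(147,490,.0545);b=q(153,462,.0545);print('stripe top',a,b,np.degrees(np.arctan2(*(b-a)[1::-1])))
for X,Y in((230,125),(360,110),(490,90),(618,60)): print('div far',loc(q(X,Y,.032)))
for X,Y in((302,555),(438,530),(572,500),(705,475)): print('div near',loc(q(X,Y,.032)))
m=f(345,77);t=f(348,100)
M=pt(s,*m,.011);Tt=pt(s,*t,.017);print('mark',loc(M),'tip',loc(Tt),loc(Tt)-loc(M),'top',loc([.622,.2937])-loc([.6303,.278]))
for n in('side',): pass
print(loc([.488,.2539]))
go(.40,-.30,.22,-15)
E
```

```text
bar [0.50496739 0.25231328 0.054     ] [0.46461475 0.26349555 0.054     ] [0.48479107 0.25790442 0.054     ] -15.488781905495024
stripe [0.48707903 0.25868836 0.0545    ] [0.4706534  0.26339327 0.0545    ] -15.983693807112433
disc side [0.4861123  0.26505901 0.02      ]
stripe top [0.4734906  0.26074664 0.0545    ] [0.48635113 0.2581847  0.0545    ] -11.26641712009502
div far [0.12378847 0.04991769]
div far [ 0.11857204 -0.01329878]
div far [ 0.11579166 -0.07710461]
div far [ 0.11809965 -0.14111093]
div near [-0.0866638   0.05176547]
div near [-0.08788343 -0.01312719]
div near [-0.08661892 -0.07776196]
div near [-0.08756164 -0.14171301]
mark [0.11236784 0.10285858] tip [0.1049154  0.11864663] [-0.00745244  0.01578805] top [-0.00532949  0.01694038]
[-0.03109613  0.10422572]
shift [-0.3186  0.0499  0.6245] turn [-1.000e-03 -2.017e+00 -2.000e-03] mm [262.5 232.4 -24.8] t 0.1 j6 -0.07 w 1.004 F [ 0.6 -0.2 -0.9]
```

```bash
python3 -m pendant '[[-0.32,0.05,0.62,0,-1,0,0],[-0.32,0.05,0.62,0,-1,0,0],[-0.32,0.05,0.62,0,-1,0,0],[-0.32,0.05,0.62,0,-1,0,0],[-0.32,0.05,0.62,0,-1,0,0]]'; python3 -c "
from h import *
go(.46,-.05,.22,15)"
```

```text
clock: 0.72
ee_pos: [0.371, -0.3231, 0.2225]
orientation: [[0.701, -0.0, 0.713], [-0.713, 0.001, 0.701], [-0.001, -1.0, 0.001]]
contact_force: [0.6, -0.9, 0.2]
grip_width: 1.004
shift [-0.265   0.0054  0.5096] turn [-2.000e-03 -2.017e+00 -1.000e-03] mm [ 89.  273.1  -2.5] t 0.725 j6 0.0 w 1.004 F [ 0.6 -0.9  0.2]
```

```bash
python3 -m pendant '[[-0.265,0.05,0.51,0,-1,0,0],[-0.265,0.05,0.51,0,-1,0,0],[-0.265,0.05,0.51,0,-1,0,0],[-0.265,0.05,0.51,0,-1,0,0],[-0.265,0.05,0.51,0,-1,0,0]]'; python3 -c "
from h import *
go(.486,.256,.15,44)"
```

```text
clock: 1.35
ee_pos: [0.4603, -0.0474, 0.1974]
orientation: [[0.964, -0.001, 0.266], [-0.266, 0.001, 0.964], [-0.001, -1.0, 0.001]]
contact_force: [0.4, -0.7, -0.4]
grip_width: 1.004
shift [-0.1118  0.0956  0.5985] turn [-3.000e-03 -1.981e+00 -1.000e-03] mm [ 25.7 303.4 -47.4] t 1.35 j6 0.09 w 1.004 F [ 0.4 -0.7 -0.4]
```

```bash
python3 -m pendant '[[-0.11,0.09,0.6,0,-1,0,0],[-0.11,0.09,0.6,0,-1,0,0],[-0.11,0.09,0.6,0,-1,0,0],[-0.11,0.09,0.6,0,-1,0,0],[-0.11,0.09,0.6,0,-1,0,0]]' >/dev/null;  python3 -m pendant '[[0,0,0,0,-1,0,0],[0,0,0,0,-1,0,0],[0,0,0,0,-1,0,0],[0,0,0,0,-1,0,0]]'; python3 -c "
from h import *
go(.486,.256,.10,74.5)"
```

```text
clock: 2.48
ee_pos: [0.4867, 0.2586, 0.152]
orientation: [[0.713, -0.001, -0.701], [0.701, 0.001, 0.713], [-0.0, -1.0, 0.002]]
contact_force: [-0.3, 0.2, 0.7]
grip_width: 1.003
shift [-0.0045  0.104  -0.0029] turn [-0.003 -0.999  0.   ] mm [ -0.7  -2.6 -52. ] t 2.475 j6 -0.36 w 1.003 F [-0.3  0.2  0.7]
```

```bash
python3 -m pendant '[[0,0.1,0,0,-1,0,0],[0,0.1,0,0,-1,0,0],[0,0.1,0,0,-1,0,0],[-0.0045,0.1,-0.003,0,-1,0,100],[-0.0045,0.1,-0.003,0,-1,0,100]]' >/dev/null; python3 -c "
from h import *
snap('side','side1');snap('top','top1')
go(.486,.256,.042,74.5)"
```

```text
shift [1.000e-04 1.202e-01 1.000e-04] turn [-0.003 -0.005  0.001] mm [ -0.1   0.1 -60.1] t 3.2 j6 -0.88 w 0.608 F [ 0.2  0.3 -0. ]
```

```bash
python3 -m pendant '[[0,0.06,0,0,0,0,100],[0,0.12,0,0,0,0,100],[0,0.12,0,0,0,0,100]]';python3 -m pendant '[[0,0,0,0,0,0,255],[0,0,0,0,0,0,255],[0,0,0,0,0,0,255],[0,0,0,0,0,0,255],[0,0,0,0,0,0,255]]'; python3 -c "
from h import *
go(.486,.256,.042,74.5)"
```

```text
clock: 3.58
ee_pos: [0.485, 0.2555, 0.0405]
orientation: [[0.271, -0.005, -0.962], [0.962, -0.001, 0.271], [-0.002, -1.0, 0.004]]
contact_force: [0.1, 0.2, 0.0]
grip_width: 0.608
clock: 4.2
ee_pos: [0.486, 0.2575, 0.0422]
orientation: [[0.271, -0.001, -0.963], [0.963, 0.003, 0.271], [0.003, -1.0, 0.001]]
contact_force: [2.4, 15.0, -0.6]
grip_width: 0.155
shift [-0.0028  0.0003 -0.0007] turn [-0.003 -0.008  0.005] mm [-0.  -1.5 -0.2] t 4.2 j6 -0.88 w 0.155 F [ 2.4 15.  -0.6]
```

```bash
python3 -m pendant '[[0.003,0,0,0,0.33,0,255],[0.003,0,0,0,0.67,0,255],[0.003,0,0,0,1,0,255],[0.003,0,0,0,1,0,255]]';python3 -m pendant '[[0,0,0,0,0.33,0,255],[0,0,0,0,0.67,0,255],[0,0,0,0,1,0,255],[0,0,0,0,1,0,255]]'; python3 -c "
from h import *
go(.486,.256,.042,3)
s=load('side1')
print([px(s,[*T(.11,.105),.015])])"
```

```text
clock: 4.7
ee_pos: [0.4871, 0.2597, 0.0424]
orientation: [[0.718, 0.002, -0.696], [0.696, 0.005, 0.718], [0.004, -1.0, 0.002]]
contact_force: [7.4, 9.0, -14.2]
grip_width: 0.152
clock: 5.2
ee_pos: [0.4888, 0.2608, 0.0425]
orientation: [[0.971, 0.007, -0.241], [0.241, 0.008, 0.971], [0.008, -1.0, 0.006]]
contact_force: [20.3, 11.9, -24.6]
grip_width: 0.154
shift [-0.0078  0.0009 -0.008 ] turn [-0.013  0.364  0.015] mm [-2.8 -4.8 -0.5] t 5.2 j6 0.18 w 0.154 F [ 20.3  11.9 -24.6]
[array([248.8033443 , 319.44392849])]
```

```bash
python3 -m pendant '[[0.003,0.003,0.002,0,0.2,0,255],[0.003,0.003,0.002,0,0.37,0,255],[0.003,0.003,0.002,0,0.37,0,255]]'; python3 -c "
from h import *
snap('side','side2')
go(.486,.256,.042,3)
crop('side2',200,280,340,370,5)"
```

```text
clock: 5.58
ee_pos: [0.49, 0.2614, 0.0422]
orientation: [[0.999, 0.006, -0.047], [0.047, 0.006, 0.999], [0.007, -1.0, 0.006]]
contact_force: [-5.1, -9.2, 8.9]
grip_width: 0.152
shift [-0.0085  0.0003 -0.0103] turn [-0.012 -0.007  0.013] mm [-4.  -5.4 -0.2] t 5.625 j6 0.37 w 0.149 F [-4.3 -9.6  9.6]
```

View pics/side2_c200_280.png

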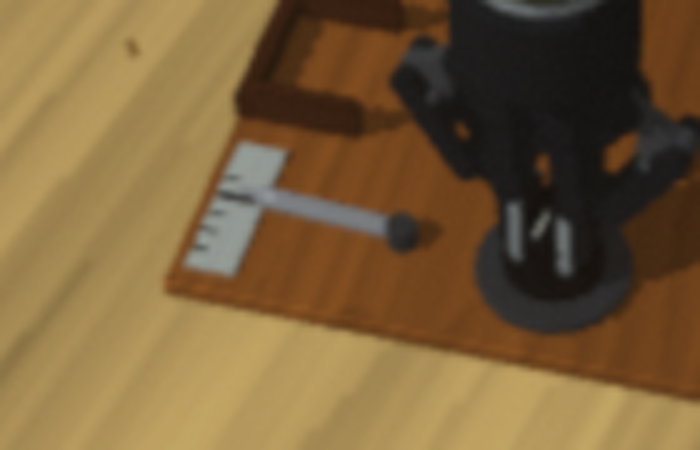

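The pointer now lies on the mark: its tip is near (245,192) and the mark line emerges at (230,194). I'll release, back away, and measure from the top.

```bash
python3 -m pendant '[[0,0,0,0,0,0,120],[0,0,0,0,0,0,120],[0,0,0,0,0,0,120]]' ;python3 -m pendant '[[0,-0.1,0,0,0,0,120],[0,-0.2,0,0,0,0,120],[0,-0.3,0,0,0,0,120],[0,-0.3,-0.4,0,0,0,120],[0,-0.3,-0.4,0,0,0,120]]'; python3 -m pendant '[[0,0,-0.4,0,0.2,0,120],[0,0,-0.4,0,0.2,0,120],[0,0,-0.4,0,0.2,0,120]]'; python3 -c "
from h import *
snap('side','side3');snap('top','top3')
go(.486,.256,.042,3)
a=cv2.imread('pics/side3.png')[300:345,230:295];b=cv2.imread('pics/top3.png')[212:257,198:263]
cv2.imwrite('pics/ptr.png',cv2.resize(np.hstack([a,b]),None,fx=6,fy=6,interpolation=cv2.INTER_CUBIC))"
```

```text
clock: 6.0
ee_pos: [0.4901, 0.2615, 0.0424]
orientation: [[0.999, 0.007, -0.049], [0.048, 0.007, 0.999], [0.007, -1.0, 0.006]]
contact_force: [0.5, 0.1, -0.5]
grip_width: 0.528
clock: 6.62
ee_pos: [0.4951, 0.1346, 0.1922]
orientation: [[0.999, 0.008, -0.05], [0.05, 0.007, 0.999], [0.008, -1.0, 0.007]]
contact_force: [0.9, -0.0, -0.3]
grip_width: 0.529
clock: 7.0
ee_pos: [0.5043, -0.0535, 0.1912]
orientation: [[0.998, 0.009, 0.054], [-0.054, 0.007, 0.999], [0.008, -1.0, 0.007]]
contact_force: [1.0, -0.3, 0.6]
grip_width: 0.528
shift [-0.0764  0.3016  0.6193] turn [-0.012 -0.214  0.016] mm [ -18.4  312.3 -149. ] t 7.1 j6 -0.13 w 0.527 F [ 0.4 -0.1 -0. ]
```

View pics/ptr.png

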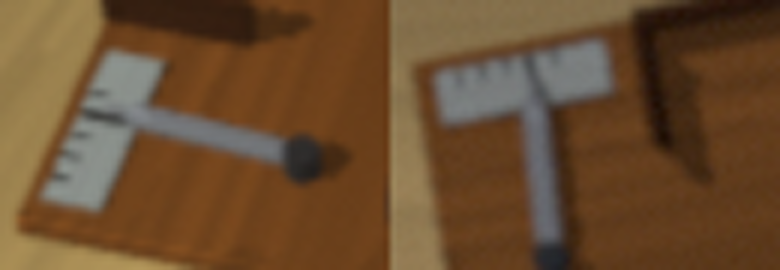

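Run:
```python
from h import *
s=load('side3');d=load('top3')
S=lambda X,Y,z:loc(pt(s,230+(X+.5)/6-.5,300+(Y+.5)/6-.5,z))*1000
D=lambda X,Y,z:loc(pt(d,198+(X-390+.5)/6-.5,212+(Y+.5)/6-.5,z))*1000
print('side mark',S(85,111,.011),S(118,118,.011),'pivot',S(300,157,.017),'tip',S(120,113,.017))
print('top mark',D(530,58,.011),D(545,97,.011),'pivot',D(550,253,.017),'tip',D(536,103,.017))
# grey-level profiles
gs=cv2.imread('pics/top3.png',0)
K=[]
for x in(.122,.118,.114,.110,.106,.102,.098,.09,.08):
    r=[]
    for y in np.arange(.085,.122,.002):
        u,v=px(d,[*T(x,y),.012]); r.append(int(cv2.getRectSubPix(gs,(1,1),(float(u),float(v)))[0,0]))
    print(x,r)
```

```text
side mark [123.4375938  100.93809944] [110.70915397 101.16914227] pivot [ 39.66574424 107.21977564] tip [108.58110086 103.42864839]
top mark [122.103406   103.49180121] [104.76119627 100.1041226 ] pivot [ 39.68050457 107.48359459] tip [101.68688629 102.9825378 ]
0.122 [112, 115, 112, 105, 95, 99, 105, 107, 99, 82, 84, 96, 105, 102, 94, 99, 107, 109, 103]
0.118 [125, 125, 124, 116, 111, 114, 120, 121, 106, 88, 91, 106, 118, 116, 112, 114, 119, 121, 116]
0.114 [124, 123, 123, 122, 122, 122, 124, 118, 102, 92, 96, 112, 120, 122, 122, 121, 122, 122, 121]
0.11 [123, 124, 124, 124, 124, 122, 117, 106, 93, 90, 102, 114, 120, 123, 123, 124, 124, 124, 124]
0.106 [123, 122, 121, 121, 120, 118, 108, 94, 84, 88, 99, 109, 116, 119, 121, 120, 121, 122, 123]
0.102 [95, 94, 94, 94, 95, 91, 84, 76, 84, 94, 104, 108, 105, 98, 95, 95, 95, 96, 97]
0.098 [62, 63, 64, 62, 57, 51, 48, 61, 81, 101, 111, 111, 100, 84, 71, 66, 64, 64, 64]
0.09 [69, 69, 66, 61, 54, 47, 46, 55, 74, 94, 102, 103, 98, 87, 76, 71, 68, 68, 70]
0.08 [66, 67, 66, 62, 57, 46, 45, 52, 68, 86, 101, 103, 100, 91, 78, 66, 66, 66, 66]
```

Run:
```python
from h import *
def prof(n,x,z,ys):
    d=load(n+'3');g=cv2.GaussianBlur(cv2.imread(f'pics/{n}3.png',0),(0,0),.5).astype(np.float32)
    return np.array([cv2.getRectSubPix(g,(1,1),tuple(map(float,px(d,[*T(x,y),z]))))[0,0] for y in ys])
for n in('top','side'):
    ys=np.arange(.094,.1105,.0005)
    for x in(.122,.12,.118,.116,.114):
        p=prof(n,x,.012,ys); w=np.clip(np.percentile(p,70)-8-p,0,None); print(n,'mark',x,round(1e3*(w*ys).sum()/w.sum(),1))
    ys=np.arange(.092,.122,.0005);xs=np.arange(.055,.098,.004);c=[]
    for x in xs:
        p=prof(n,x,.018,ys); w=np.clip(p-np.percentile(p,55)-8,0,None); c.append((w*ys).sum()/w.sum())
    k=np.polyfit(xs,c,1);print(n,'leaf',np.round(np.array(c)*1e3,1),'at .112:',1e3*np.polyval(k,.112),'slope',k[0])
```

```text
top mark 0.122 104.1
top mark 0.12 104.1
top mark 0.118 103.9
top mark 0.116 103.7
top mark 0.114 103.4
top leaf [107.5 107.2 107.  106.7 106.6 106.4 106.2 106.1 105.6 105.3 104.9] at .112: 104.04865914849003 slope -0.06108587178174437
side mark 0.122 102.4
side mark 0.12 102.5
side mark 0.118 102.5
side mark 0.116 102.4
side mark 0.114 102.3
side leaf [106.6 106.2 106.1 105.8 105.6 105.2 105.  104.7 104.6 104.5 104.2] at .112: 103.14760616931862 slope -0.058664962806594716
```

Top and side agree that the pointer is on the mark (0.1 and 0.7 mm off). Next is the knife.

```bash
python3 -c "
from h import *
go(.562,-.374,.17,-81)"
python3 -m pendant '[[0.15,0.04,-0.63,0,1,0,120],[0.15,0.04,-0.63,0,1,0,120],[0.15,0.04,-0.63,0,1,0,120],[0.15,0.04,-0.63,0,1,0,120],[0.15,0.04,-0.63,0,1,0,120]]' >/dev/null
python3 -m pendant '[[0,0,0,0,1,0,120],[0,0,0,0,1,0,120],[0,0,0,0,1,0,120],[0,0,0,0,1,0,120]]'; python3 -c "
from h import *
go(.562,-.374,.08,-81)"
```

```text
shift [ 0.1526  0.039  -0.6276] turn [-0.021  2.586  0.004] mm [  57.6 -317.7  -21. ] t 7.1 j6 -0.13 w 0.527 F [ 0.4 -0.1 -0. ]
clock: 8.22
ee_pos: [0.5585, -0.3599, 0.1703]
orientation: [[0.449, 0.009, 0.894], [-0.894, 0.006, 0.449], [-0.002, -1.0, 0.011]]
contact_force: [0.0, 1.4, 0.2]
grip_width: 0.526
shift [ 0.0288  0.1805 -0.0083] turn [-0.019  0.589 -0.007] mm [  3.5 -14.1 -90.3] t 8.225 j6 0.47 w 0.526 F [0.  1.4 0.2]
```

```bash
python3 -m pendant '[[0.029,0.09,-0.008,-0.019,0.59,-0.007,120],[0.029,0.18,-0.008,-0.019,0.59,-0.007,120],[0.029,0.18,-0.008,-0.019,0.59,-0.007,120]]'; python3 -c "
from h import *
d=snap('side','side4')
go(.562,-.374,.018,-81)
print(px(d,[.562,-.374,.01]))"
```

```text
clock: 8.6
ee_pos: [0.561, -0.3727, 0.0769]
orientation: [[0.16, -0.005, 0.987], [-0.987, 0.004, 0.16], [-0.005, -1.0, -0.004]]
contact_force: [-0.4, -0.2, 1.1]
grip_width: 0.533
shift [ 0.001   0.1239 -0.0002] turn [ 0.002  0.009 -0.003] mm [ -0.1  -0.4 -62. ] t 8.65 j6 0.77 w 0.532 F [0.7 0.3 1. ]
[380.99785168 167.91331636]
```

```bash
python3 -m pendant '[[0,0.06,0,0,0,0,120],[0,0.11,0,0,0,0,120],[0,0.122,0,0,0,0,120],[0,0.122,0,0,0,0,120]]'
python3 -m pendant '[[0,0,0,0,0,0,255],[0,0,0,0,0,0,255],[0,0,0,0,0,0,255],[0,0,0,0,0,0,255]]'
python3 -m pendant '[[0,-0.03,0,0,0,0,255],[0,-0.1,0,0,0,0,255],[0,-0.2,0,0,0,0,255],[0,-0.3,0,0,0,0,255],[0,-0.3,0,0,0,0,255]]'
python3 -c "
from h import *
d=snap('side','side5');crop('side5',330,60,470,165,5)
go(*T(-.03,.018),.17,-79.6)"
```

```text
clock: 9.15
ee_pos: [0.5627, -0.3739, 0.0209]
orientation: [[0.163, 0.001, 0.987], [-0.987, -0.0, 0.163], [0.0, -1.0, 0.001]]
contact_force: [-0.2, 0.4, -0.5]
grip_width: 0.532
clock: 9.65
ee_pos: [0.5636, -0.3746, 0.0232]
orientation: [[0.164, 0.003, 0.987], [-0.987, -0.002, 0.164], [0.003, -1.0, 0.003]]
contact_force: [-1.7, 0.7, 8.5]
grip_width: 0.214
clock: 10.28
ee_pos: [0.5644, -0.3751, 0.1795]
orientation: [[0.164, 0.011, 0.986], [-0.986, -0.007, 0.164], [0.009, -1.0, 0.009]]
contact_force: [-0.3, 0.3, -1.5]
grip_width: 0.215
shift [-1.0924  0.0065  0.0619] turn [-0.011 -0.032  0.011] mm [-59.  543.9  -6.2] t 10.325 j6 0.77 w 0.219 F [ 0.1  0.1 -2.2]
```

View pics/side5_c330_60.png

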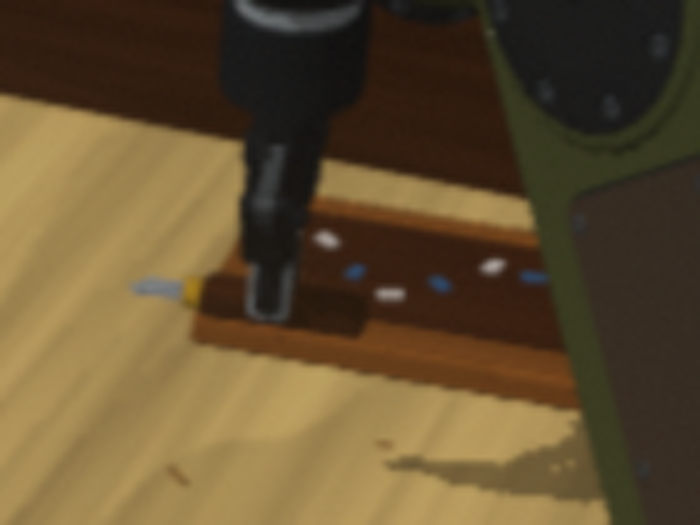

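```bash
python3 -m pendant '[[-0.12,0,0,0,0,0,255],[-0.24,0,0.01,0,0,0,255],[-0.36,0,0.02,0,0,0,255],[-0.48,0,0.03,0,0,0,255],[-0.58,0,0.03,0,0,0,255]]' >/dev/null
python3 -c "
from h import *
go(*T(-.03,.018),.17,-79.6)"
```

```text
shift [-0.5076  0.0054  0.0334] turn [-0.009 -0.031  0.01 ] mm [-25.3 253.1  -3.9] t 10.95 j6 1.18 w 0.213 F [ 1.4  0.2 -0.4]
```

```bash
python3 -m pendant '[[-0.12,0,0.01,0,0,0,255],[-0.24,0,0.02,0,0,0,255],[-0.36,0,0.03,0,0,0,255],[-0.46,0,0.033,0,0,0,255],[-0.507,0,0.033,0,0,0,255]]' >/dev/null
python3 -m pendant '[[0,0,0,-0.009,-0.03,0.01,255],[0,0.05,0,-0.009,-0.03,0.01,255],[0,0.1,0,-0.009,-0.03,0.01,255],[0,0.15,0,-0.009,-0.03,0.01,255],[0,0.16,0,-0.009,-0.03,0.01,255]]'
python3 -c "
from h import *
go(*T(-.03,.018),.034,-79.6)"
```

```text
clock: 12.2
ee_pos: [0.5029, 0.1696, 0.0902]
orientation: [[0.182, -0.005, 0.983], [-0.983, -0.001, 0.182], [0.0, -1.0, -0.005]]
contact_force: [0.2, 0.4, -0.3]
grip_width: 0.211
shift [0.0013 0.1125 0.0039] turn [0.01  0.003 0.   ] mm [  1.7  -0.3 -56.2] t 12.2 j6 1.64 w 0.211 F [ 0.2  0.4 -0.3]
```

```bash
python3 -m pendant '[[0,0.05,0.004,0.01,0,0,255],[0,0.09,0.004,0.01,0,0,255],[0,0.112,0.004,0.01,0,0,255],[0,0.114,0.004,0.01,0,0,255],[0,0.114,0.004,0.01,0,0,255]]'
python3 -c "
from h import *
go(*T(-.03,.018),.034,-79.6)"
```

```text
clock: 12.82
ee_pos: [0.5049, 0.1698, 0.0338]
orientation: [[0.182, 0.001, 0.983], [-0.983, 0.0, 0.182], [0.0, -1.0, 0.001]]
contact_force: [0.7, 0.0, -0.4]
grip_width: 0.213
shift [ 0.001  -0.0004 -0.0007] turn [-0.001  0.003  0.   ] mm [-0.3 -0.6  0.2] t 12.825 j6 1.64 w 0.213 F [ 0.7  0.  -0.4]
```

```bash
python3 -m pendant '[[0,0.003,0,0,0,0,255],[0,0.006,0,0,0,0,255],[0,0.006,0,0,0,0,255]]'
python3 -m pendant '[[0,0,0,0,0,0,140],[0,0,0,0,0,0,140],[0,0,0,0,0,0,120],[0,-0.05,0,0,0,0,120],[0,-0.15,0,0,0,0,120]]'
python3 -m pendant '[[0,-0.1,0,0,0,0,120],[0.12,-0.15,0.02,0,0,0,120],[0.24,-0.15,0.02,0,0,0,120],[0.36,-0.15,0.02,0,0,0,120],[0.48,-0.15,0.02,0,0,0,120]]'
python3 -c "
from h import *
go(.5855,-.128,.17,-95)
snap('side','side6')"
```

```text
clock: 13.2
ee_pos: [0.5052, 0.1699, 0.0331]
orientation: [[0.182, 0.001, 0.983], [-0.983, 0.0, 0.182], [0.0, -1.0, 0.001]]
contact_force: [-13.8, -4.0, 28.3]
grip_width: 0.215
clock: 13.82
ee_pos: [0.5041, 0.1696, 0.1072]
orientation: [[0.182, -0.003, 0.983], [-0.983, -0.001, 0.182], [0.0, -1.0, -0.003]]
contact_force: [-0.1, 0.4, 0.4]
grip_width: 0.526
clock: 14.45
ee_pos: [0.5579, -0.0665, 0.1823]
orientation: [[0.182, -0.003, 0.983], [-0.983, -0.001, 0.182], [0.0, -1.0, -0.003]]
contact_force: [0.6, 1.4, 0.2]
grip_width: 0.528
shift [0.1311 0.0245 0.0318] turn [0.005 0.517 0.001] mm [ 27.6 -61.5 -12.3] t 14.45 j6 1.2 w 0.528 F [0.6 1.4 0.2]
```

Contact at TCP z = 0.033, then released. I'll check the tray and go on to the chisel.

```bash
python3 -m pendant '[[0.131,0.025,0.032,0,0.52,0,120],[0.131,0.1,0.032,0.005,0.52,0,120],[0.131,0.19,0.032,0.005,0.52,0,120],[0.131,0.19,0.032,0.005,0.52,0,120]]'
python3 -c "
from h import *
d=load('side6');crop('side6',225,220,385,340,5)
print(px(d,[*T(-.03,.018),.02]),px(d,[*T(-.08,.018),.02]),px(d,[*T(.05,.018),.02]))
go(.5855,-.128,.022,-95)"
```

```text
clock: 15.0
ee_pos: [0.5841, -0.1339, 0.0841]
orientation: [[-0.093, -0.006, 0.996], [-0.996, -0.0, -0.093], [0.001, -1.0, -0.006]]
contact_force: [0.7, 1.0, -0.1]
grip_width: 0.526
[321.45626136 300.13280232] [343.54260497 304.2055801 ] [286.82950035 293.74753978]
shift [-0.0121  0.1243  0.0024] turn [ 0.011 -0.011  0.002] mm [  1.4   5.9 -62.1] t 15.0 j6 1.38 w 0.526 F [ 0.7  1.  -0.1]
```

View pics/side6_c225_220.png

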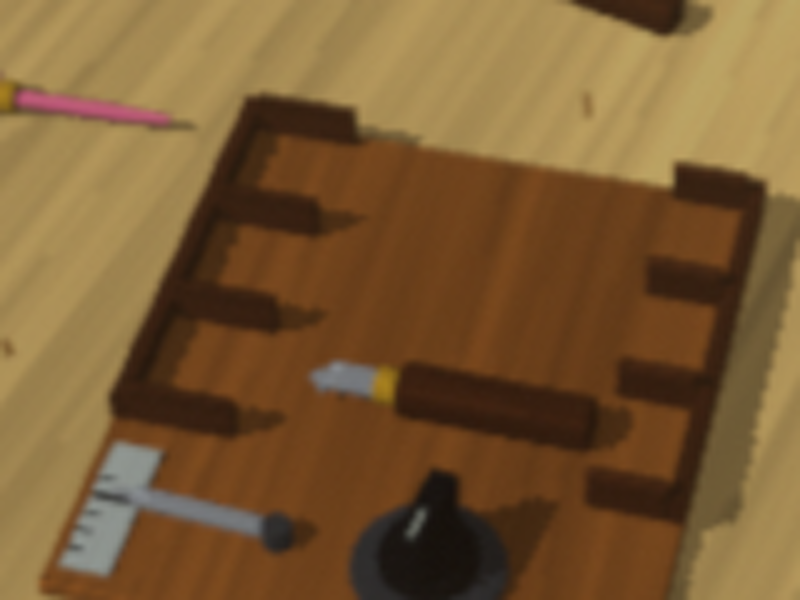

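The knife lies flat in the middle of bay 1, with its butt at (595,420) and tip at (312,378), and the pointer is still on the mark. Now I'll grasp the chisel.

```bash
python3 -m pendant '[[-0.012,0.04,0.003,0.01,0,0,120],[-0.012,0.1,0.003,0.01,0,0,120],[-0.012,0.122,0.003,0.01,0,0,120],[-0.012,0.124,0.003,0.01,0,0,120]]'
python3 -m pendant '[[0,0,0,0,0,0,255],[0,0,0,0,0,0,255],[0,0,0,0,0,0,255],[0,0,0,0,0,0,255]]'
python3 -m pendant '[[0,-0.03,0,0,0,0,255],[0,-0.1,0,0,0,0,255],[0,-0.2,0,0,0,0,255],[0,-0.28,0,0,0,0,255],[0,-0.28,0,0,0,0,255]]'
python3 -c "
from h import *
d=snap('side','side7')
go(*T(-.03,-.0465),.16,-79.6)"
```

```text
clock: 15.5
ee_pos: [0.5863, -0.1281, 0.0232]
orientation: [[-0.092, 0.0, 0.996], [-0.996, -0.001, -0.092], [0.001, -1.0, 0.0]]
contact_force: [-0.0, -0.6, 0.4]
grip_width: 0.531
clock: 16.0
ee_pos: [0.5871, -0.1283, 0.025]
orientation: [[-0.092, 0.003, 0.996], [-0.996, -0.002, -0.092], [0.002, -1.0, 0.003]]
contact_force: [-2.0, -0.3, 6.8]
grip_width: 0.212
clock: 16.62
ee_pos: [0.588, -0.1284, 0.1698]
orientation: [[-0.093, 0.01, 0.996], [-0.996, -0.004, -0.092], [0.003, -1.0, 0.01]]
contact_force: [-0.0, -0.5, -1.4]
grip_width: 0.213
shift [-0.4529  0.0122 -0.1845] turn [-0.011 -0.524  0.006] mm [-70.9 234.   -7.2] t 16.675 j6 1.39 w 0.211 F [ 0.1  0.5 -1.7]
```

```bash
python3 -m pendant '[[-0.1,0,-0.04,0,-0.2,0,255],[-0.2,0,-0.08,0,-0.52,0,255],[-0.3,0,-0.12,0,-0.52,0,255],[-0.4,0,-0.16,0,-0.52,0,255],[-0.453,0,-0.185,-0.01,-0.52,0,255]]' >/dev/null
python3 -m pendant '[[0,0,0,0,0,0,255],[0,0.07,0,0,0,0,255],[0,0.14,0,0,0,0,255],[0,0.16,0,0,0,0,255]]'
python3 -c "
from h import *
go(*T(-.03,-.0465),.036,-79.6)"
```

```text
clock: 17.8
ee_pos: [0.5135, 0.1068, 0.0831]
orientation: [[0.18, -0.005, 0.984], [-0.984, -0.004, 0.18], [0.003, -1.0, -0.006]]
contact_force: [-0.3, -0.7, 0.2]
grip_width: 0.212
shift [0.0026 0.0941 0.0057] turn [ 0.012 -0.002  0.005] mm [  2.8  -0.9 -47.1] t 17.8 j6 1.53 w 0.212 F [-0.3 -0.7  0.2]
```

```bash
python3 -m pendant '[[0.003,0.04,0.006,0.012,0,0,255],[0.003,0.08,0.006,0.012,0,0,255],[0.003,0.094,0.006,0.012,0,0,255],[0.003,0.097,0.006,0.012,0,0,255],[0.003,0.099,0.006,0.012,0,0,255]]'
python3 -c "
from h import *
go(*T(-.03,-.0465),.034,-79.6)"
```

```text
clock: 18.42
ee_pos: [0.5168, 0.1054, 0.0349]
orientation: [[0.179, 0.001, 0.984], [-0.984, -0.003, 0.18], [0.003, -1.0, 0.001]]
contact_force: [-9.4, -3.3, 18.3]
grip_width: 0.21
shift [-0.001   0.0019 -0.0009] turn [-0.002 -0.002  0.006] mm [-0.5  0.4 -0.9] t 18.425 j6 1.53 w 0.21 F [-9.4 -3.3 18.3]
```

Contact, so I'll release, rise, and go to the file.

```bash
python3 -m pendant '[[0,0,0,0,0,0,140],[0,0,0,0,0,0,140],[0,0,0,0,0,0,120],[0,-0.05,0,0,0,0,120],[0,-0.15,0,0,0,0,120]]'
python3 -m pendant '[[0,-0.1,0,0,0,0,120],[0.12,-0.15,0,0,0,0,120],[0.24,-0.15,0,0,0,0,120],[0.36,-0.15,0,0,0,0,120],[0.48,-0.15,0,0,0,0,120]]'
python3 -c "
from h import *
snap('side','side8')
go(.4885,-.2525,.15,-67.8)"
```

```text
clock: 19.05
ee_pos: [0.5158, 0.1056, 0.1094]
orientation: [[0.18, -0.002, 0.984], [-0.984, -0.003, 0.18], [0.003, -1.0, -0.003]]
contact_force: [0.1, 0.0, -0.2]
grip_width: 0.532
clock: 19.68
ee_pos: [0.5591, -0.1322, 0.1854]
orientation: [[0.18, -0.002, 0.984], [-0.984, -0.003, 0.18], [0.003, -1.0, -0.002]]
contact_force: [0.9, 0.9, 0.1]
grip_width: 0.527
shift [ 0.1995  0.0717 -0.1799] turn [ 0.005 -0.402  0.009] mm [ -71.1 -114.2  -35.2] t 19.725 j6 1.09 w 0.53 F [-0.3 -6.1 -0.8]
```

```bash
python3 -m pendant '[[0.1,0.03,-0.09,0,-0.2,0,120],[0.2,0.07,-0.18,0,-0.4,0,120],[0.2,0.13,-0.18,0,-0.4,0,120],[0.2,0.2,-0.18,0,-0.4,0,120],[0.2,0.2,-0.18,0,-0.4,0,120]]'
python3 -c "
from h import *
d=snap('side','side9')
print(px(d,[.4885,-.2525,.01]))
a=cv2.imread('pics/side8.png')[225:335,225:385];b=cv2.imread('pics/side9.png')[110:220,315:475]
cv2.imwrite('pics/v8.png',cv2.resize(np.hstack([a,b]),None,fx=2.5,fy=2.5,interpolation=cv2.INTER_CUBIC))
go(.4885,-.2525,.022,-67.8)"
```

```text
clock: 20.35
ee_pos: [0.4873, -0.2526, 0.084]
orientation: [[0.376, -0.005, 0.926], [-0.926, -0.003, 0.376], [0.001, -1.0, -0.006]]
contact_force: [0.1, 0.7, 1.1]
grip_width: 0.531
[391.21157331 197.94773289]
shift [-0.0009  0.1277  0.0011] turn [ 0.008 -0.002  0.006] mm [  0.2   0.4 -63.9] t 20.4 j6 0.65 w 0.527 F [ 1.1 -0.2  0.7]
```

View pics/v8.png

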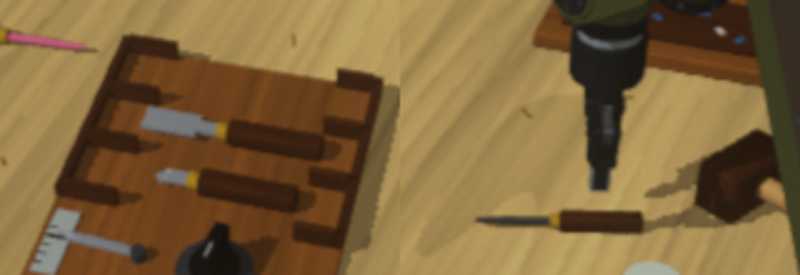

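The knife and chisel lie flat in bays 1 and 2. The file is right under the gripper, its handle running from 562 to 642 with the expected grasp point at 590. I'll grasp it.

```bash
python3 -m pendant '[[0,0.04,0,0.008,0,0,120],[0,0.1,0,0.008,0,0,120],[0,0.124,0,0.008,0,0,120],[0,0.127,0,0.008,0,0,120]]'
python3 -m pendant '[[0,0,0,0,0,0,255],[0,0,0,0,0,0,255],[0,0,0,0,0,0,255],[0,0,0,0,0,0,255]]'
python3 -m pendant '[[0,-0.03,0,0,0,0,255],[0,-0.1,0,0,0,0,255],[0,-0.2,0,0,0,0,255],[0,-0.28,0,0,0,0,255],[0,-0.28,0,0,0,0,255]]'
python3 -c "
from h import *
d=snap('side','side10')
go(*T(-.03,-.1105),.16,-79.6)"
```

```text
clock: 20.9
ee_pos: [0.4886, -0.2532, 0.0231]
orientation: [[0.377, 0.002, 0.926], [-0.926, -0.003, 0.377], [0.003, -1.0, 0.0]]
contact_force: [0.5, 0.1, 0.4]
grip_width: 0.529
clock: 21.4
ee_pos: [0.4894, -0.2535, 0.0246]
orientation: [[0.377, 0.004, 0.926], [-0.926, -0.004, 0.377], [0.005, -1.0, 0.002]]
contact_force: [-0.7, 1.2, 8.1]
grip_width: 0.211
clock: 22.02
ee_pos: [0.4899, -0.2535, 0.1691]
orientation: [[0.377, 0.01, 0.926], [-0.926, -0.008, 0.377], [0.011, -1.0, 0.006]]
contact_force: [0.9, -0.6, -0.8]
grip_width: 0.215
shift [-0.5192  0.0104  0.2949] turn [-0.009  0.392  0.015] mm [ 38.6 296.   -6.7] t 22.075 j6 0.64 w 0.212 F [-0.5 -0.1 -0.8]
```

```bash
python3 -m pendant '[[-0.1,0,0.06,0,0.2,0,255],[-0.2,0,0.12,0,0.39,0,255],[-0.3,0,0.17,0,0.39,0,255],[-0.4,0,0.23,0,0.39,0,255],[-0.5,0,0.285,-0.01,0.39,0.01,255]]' >/dev/null
python3 -m pendant '[[-0.02,0,0,0,0,0,255],[-0.02,0.07,0,0,0,0,255],[-0.02,0.14,0,0,0,0,255],[-0.02,0.16,0,0,0,0,255]]'
python3 -c "
from h import *
go(*T(-.03,-.1105),.036,-79.6)"
```

```text
clock: 23.2
ee_pos: [0.523, 0.0431, 0.0823]
orientation: [[0.181, -0.006, 0.983], [-0.983, -0.003, 0.181], [0.001, -1.0, -0.006]]
contact_force: [0.1, -0.5, -1.4]
grip_width: 0.21
shift [0.002  0.0925 0.0099] turn [0.012 0.001 0.003] mm [  4.8  -0.2 -46.3] t 23.2 j6 1.4 w 0.21 F [ 0.1 -0.5 -1.4]
```

```bash
python3 -m pendant '[[0.002,0.04,0.01,0.012,0,0,255],[0.002,0.08,0.01,0.012,0,0,255],[0.002,0.092,0.01,0.012,0,0,255],[0.002,0.096,0.01,0.012,0,0,255],[0.002,0.098,0.01,0.012,0,0,255]]'
```

```text
clock: 23.82
ee_pos: [0.5282, 0.0427, 0.0346]
orientation: [[0.181, 0.001, 0.983], [-0.983, -0.002, 0.181], [0.002, -1.0, 0.001]]
contact_force: [-8.6, -0.9, 17.0]
grip_width: 0.214
```

```bash
python3 -m pendant '[[0,0,0,0,0,0,140],[0,0,0,0,0,0,140],[0,0,0,0,0,0,120],[0,-0.05,0,0,0,0,120],[0,-0.15,0,0,0,0,120]]'
python3 -m pendant '[[0,-0.1,0,0,0,0,120],[0.12,-0.15,0,0,0,0,120],[0.24,-0.15,0,0,0,0,120],[0.36,-0.15,0,0,0,0,120],[0.48,-0.15,0,0,0,0,120]]'
python3 -c "
from h import *
snap('side','side11');snap('top','top11')
a=cv2.imread('pics/side11.png')[225:335,225:385];b=cv2.imread('pics/top11.png')[195:330,195:355]
a=cv2.resize(a,None,fx=2.5,fy=2.5,interpolation=2);b=cv2.resize(b,None,fx=2.5,fy=2.5,interpolation=2)
o=np.zeros((b.shape[0],800,3),np.uint8);o[:a.shape[0],:400]=a;o[:,400:]=b;cv2.imwrite('pics/v11.png',o)"
```

```text
clock: 24.45
ee_pos: [0.5271, 0.0428, 0.109]
orientation: [[0.181, -0.003, 0.983], [-0.983, -0.002, 0.181], [0.001, -1.0, -0.003]]
contact_force: [0.8, 0.0, 0.2]
grip_width: 0.526
clock: 25.08
ee_pos: [0.5709, -0.1951, 0.1845]
orientation: [[0.181, -0.002, 0.983], [-0.983, -0.002, 0.181], [0.001, -1.0, -0.003]]
contact_force: [0.8, 0.8, -0.5]
grip_width: 0.529
```

View pics/v11.png

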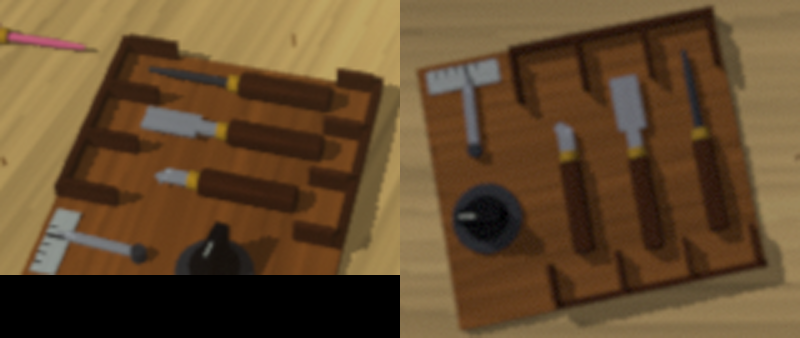

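All three tools lie flat and centred in their bays, blades away from the robot. The file tip at (685,50) sits midway between its dividers at (650,60) and (717,50), and the pointer is still on the mark. The gripper is clear, so I'm handing in.

```bash
python3 -c "
from h import *
d=load('top11')
for n,X,Y in(('ktip',565,125),('kbutt',585,250),('ctip',625,78),('cbutt',655,245),('ftip',685,50),('fbutt',720,225)): print(n,loc(pt(d,195+(X-400)/2.5,195+Y/2.5,.018)))
print(sign_off())"
```

```text
ktip [0.04292002 0.01608862]
kbutt [-0.07963766  0.01869611]
ctip [ 0.07702992 -0.04977922]
cbutt [-0.0882412  -0.04778449]
ftip [ 0.09283118 -0.11283313]
fbutt [-0.08190768 -0.1124919 ]
the job is handed in; nothing more can be done
None
```

I clamped the tray first: I turned the knob about 71° clockwise to the set mark and let go. Then I laid the knife, chisel and file in bays 1, 2 and 3 with their handles towards the robot, and handed the job in at about 25 s of the 72 s allowed. No verdict is reported.

- **Pointer:** measured after release, the tip stood 0.1 mm (top camera) and 0.7 mm (side camera) from the mark, against the allowed 3 mm. In the last pictures it still looked on the mark.
- **Tools:** both ends of every tool lay within about 5 mm of the bay centre line in the last top picture. All three looked flat in the pictures, and each had been pressed lightly to the floor before I let go.
- **Bystanders:** I never went near the glue jar, mallet, sanding block or the look-alikes. I did not measure their final positions.
- **Small disagreements:** the divider positions sat about 3 mm off the tray frame I fitted from its corners, so I took the bay centre lines from the dividers. The two cameras also differed by 1–2 mm in absolute position. Both are within the tolerances.

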